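Wind up a bench clamp by its fold-out crank handle

ROBOT

A 6-joint arm with a two-finger parallel gripper is mounted at the origin on a cart in front of the work surface, level with it; the furniture and walls round the work are solid. World frame = base frame: x ahead of the robot, y to its left, z up, the work surface at z = 0. Lengths are in mm, angles in rad, forces in N, time in s.
With the tool pointing down it reaches from about 350 to 875 mm from the base axis. Payload 4.2 kg.
Tool frame: the origin (TCP) lies midway between the tips of the shut fingers; the grasp point (between the pads) lies 19 mm behind it; z points along the fingers, y is the direction in which the jaws open and shut (so a half turn about z gives the same grasp; the last joint's range is limited). The gripper opens to 87 mm and grips with 3 to 60 N. Pads are 19 mm wide; open, the fingers measure 117 mm over their backs; the gripper's body (75 mm by 190 mm) begins 51 mm behind the grasp point.
Start: joints at [1.568, 0.385, 0.008, 0, -1.194, -0.259], TCP at [161.73, 603.691, 222.55] pointing down, gripper open.
Joint ranges: [-3.14, 3.14], [-1.21, 2.06], [-1.07, 1.41], [-3.16, 2.05], [-2.99, -0.16], [-3.1, 3.1]. Speed limits (rad/s): [2.79, 2.79, 3.14, 3.14, 3.14, 3.14].

INTERFACE

Orientations are given as [roll, pitch, yaw] about the fixed x, y, z axes, in that order (R = Rz(yaw) Ry(pitch) Rx(roll)).
In Python, from bench import manip gives the robot as it stands.
- The arm moves only by the tool servo_tool, never from a script. Its argument "increments" is a list of rows, each a list of 6 numbers: the shift along the tool's x, y, z in cm, then the turn, a rotation vector about the tool's x, y, z in degrees. In form: [[dx, dy, dz, ax, ay, az], ...]. A call has 1 to 12 rows; each row is the pose to reach, as a shift and turn from the pose commanded when the call began, along the tool's axes at that moment; what a row does not reach only later rows make up. A row lasts 1/12 s, in which the tool goes at most 41.7 mm and 7.16 degrees, less where a joint would pass 70% of its speed; a pose out of reach is approached as far as the arm can. A call with a gripper value outside its range is refused whole. "jaw" is the finger opening in cm, from 0 to 8.7, set as the call begins (left out, the last holds). The fingers move at their own pace and stop on an object; "grip_force" is the grip in N (left out, the last holds). Time passes only in rows, so rows that repeat a pose let the fingers close. It gives the time, the measured TCP pose, the force and the opening at its end, in the units of the state.
- manip.sense(): the state, without advancing time (a new reading comes with each control period).
- manip.snapshot(name): name is "side" or "top"; returns a dict with "image" (400x640x3 uint8, red, green, blue), "range_z" (400x640 float32, mm along the optical axis (not along the pixel's ray), 0 where there is no reading), "intrinsics" (3x3 intrinsics, pixels), "D" ([k1, k2, p1, p2, k3] as OpenCV has them; the pictures are not rectified), "R" (3x3) and "t" (3): a world point X has camera coordinates R X + t. Camera axes: x right, y down, z forward; pixel columns grow to the right and rows downward; lengths in mm; the calibration is good to about 2 mm. A picture is of the moment at which its call begins.
- manip.hand_in(): hands the job in, once; it reports no verdict.
The state is a dict: "t": time; "joints": joint angles; "dq": joint speeds; "joint_efforts": joint torques, N m; "ee_pos": TCP position; "ee_rot": TCP orientation; "wrist_force": force on the tool from outside, world axes, zero at the start; "ft_torque": the same for the moment, N m; "width": finger opening in mm.
Only numpy, scipy, OpenCV 4.12 (cv2) and the standard library are available. Lean on these libraries where they do the work, as an engineer would, in place of code of your own. Each camera call takes 0.05 s, during which the arm holds its last target. There are 200 camera calls.

TASK

The broken half of a mortar prism lies loose in the bench clamp. Swing the folded crank handle out until it stands upright, wind the crank clockwise (seen from above) until the jaw has pushed the prism against the stop and you feel it gripped firmly, but do not overtighten it; then fold the handle fully back down along the crank arm and let go. Leave the timer, the steel weight and the loose ring beside the clamp where they are.

Things in the scene. Friction and masses are not known exactly. Their poses are not given: they have to be found in the camera images.
- clamp: Grey cast clamp fixed to the worktop, 104 mm wide (x), y from -57 to +244 mm. Origin on the worktop under the vertical crank axis, z up. Round the axis a gearbox 104 x 114 mm, 76 mm high; to its +y a steel bed 30 mm high with jaw, prism and stop. The stop, a grey block 80 mm wide, 45 mm tall, is locked with its face somewhere 175 to 191 mm from the axis (not measured).
- crank_axis (a point): Point on the crank axis at the fold hinge's height, 120 mm up. Crank arm: steel bar 14 mm wide, its top 14 mm below this point. Stiff, stays where left. Free winding takes about 9.5 N along the turning circle at the handle, 1 to 1.5 N more while sliding the prism. Firmly held: 4 to 6 N above free winding, best 5; 8.5 N above is overtightened and damages the prism.
- handle_pivot (a point): Centre of the fold hinge on the outer end of the crank arm, 55 mm from the crank axis, level with crank_axis; goes round with the crank. The hinge pin is horizontal, square to the arm.
- handle_end (a point): Free end of the folding handle on its centre line, 100 mm from handle_pivot. Folded, the handle lies level over the arm, its end 45 mm past the crank axis on the other side; out, it stands straight up over the pivot. Outer 68 mm: black round grip, 18 mm thick, spinning freely on the handle's axis; can be pinched from above near its end either way (gearbox top 44 mm below).
- handle (a joint): Fold angle of the handle in rad: 0 = folded flat along the arm (starts there), 1.57 = standing upright at its end stop. Stiff enough to stay where it is left (about 1 N at the free end moves it).
- jaw: Moving jaw, grey block 80 mm wide (x), 20 mm thick, 45 mm tall. Origin at the foot of its pressing face, on the bed; it pushes to +y. Winding clockwise from above drives it 20 mm per radian, through a spring: once the prism meets the stop the jaw stands still and the load at the handle climbs evenly, about 1 N per 0.1 rad. Judge it against the free load felt just before.
- prism: Broken half of a mortar prism, grey, 83 x 40 x 40 mm, 0.3 kg. Origin at the centre of its underside, x along the 83 mm, y across. It lies loose on the bed between jaw and stop, its long side across the bed.
- timer: Small bench timer, 60 x 64 x 20 mm, on the worktop right of the clamp; origin at the centre of its underside. Bystander.
- steel_weight: Steel knob weight, diameter 49 mm, 60 mm tall, on the worktop right of the clamp; origin at the centre of its underside. Bystander.
- vicat_ring_2: Loose grey ring, diameter 92 mm, 40 mm tall, on the worktop left of and behind the clamp; origin at the centre of its underside. Bystander.
Not all that is in view belongs to the job. What is shaped like the prism but purple is not meant.

How it is judged (in metres and radians):
On the way, in this order (a step that is already met when the one before it is completed fails the run):
1. the handle stands upright before the jaw presses the prism (value of joint handle above 1.4 rad and contact force between jaw and prism below 2 N), for 0.1 s.
2. with the handle still out, the prism is gripped with 8 to 20 N (value of joint handle above 1.2 rad and contact force between jaw and prism between 8 and 20 N), for 0.3 s.
At the end, for the whole second after the job is handed in: The handle is folded down to within 0.12 rad of flat, and the prism sits flat on the bed (within 4 mm and 0.06 rad), at rest, gripped between jaw and stop with 8 to 20 N (value of joint handle below 0.12 rad and contact force between jaw and prism between 8 and 20 N and z of prism in the frame of clamp below 0.034 m and angle between prism's own z axis and vertical below 0.06 rad and linear speed of prism below 0.01 m/s); the robot touches nothing.
It fails at once if the prism is overtightened (jaw force above 24 N) (contact force between jaw and prism above 24 N).
It fails at once if the timer is moved more than 20 mm (distance of timer from where it was at the start of the episode above 0.02 m).
It fails at once if the steel weight is moved more than 20 mm (distance of steel_weight from where it was at the start of the episode above 0.02 m).
It fails at once if the loose ring is moved more than 20 mm (distance of vicat_ring_2 from where it was at the start of the episode above 0.02 m).
It also fails if it takes over 72 s, if anything falls off the work surface, if the arm or the gripper's body presses on something with over 40 N, if the wrist force passes 120 N, or if a joint passes its speed limit or range.

## Working session

There is one attempt and no reset: what is moved stays moved. The work goes in short steps, Python scripts to look and compute and a tool call to move; the robot and the scene stay as the last step left them, time stands still between calls to the robot, and variables do not carry over. Pictures are saved under pics/ and viewed, about 8 in all and at most 12, crops included, and the job is handed in when it is done.

Besides the shell and the picture viewer there is one more tool, called after "Call:" as a command line: name --pt "numbers of a row" for each row, then --argument value for the rest. servo_tool: Moves the arm, as the interface text tells. Its arguments: {"type":"object","properties":{"increments":{"type":"array"},"jaw":{"type":"number"},"grip_force":{"type":"number"}},"required":["increments"]}

```bash
mkdir -p pics; ls
cat > h.py <<'E'
import numpy as np,cv2,pickle
from bench import manip
def snap(n):
    s=manip.snapshot(n); return s
def pts(s):
    """world XYZ per pixel"""
    K=np.array(s["intrinsics"]);D=np.array(s["D"],float);R=np.array(s["R"]);t=np.array(s["t"])
    h,w=s["range_z"].shape
    u,v=np.meshgrid(np.arange(w),np.arange(h))
    n=cv2.undistortPoints(np.stack([u,v],-1).reshape(-1,1,2).astype(float),K,D).reshape(h,w,2)
    z=s["range_z"].astype(float)
    c=np.dstack([n[...,0]*z,n[...,1]*z,z])
    P=(c-t.ravel())@R
    P[z==0]=np.nan
    return P
def save(s,f,crop=None,k=1):
    im=s["image"][...,::-1]
    if crop: im=im[crop[1]:crop[3],crop[0]:crop[2]]
    cv2.imwrite("pics/"+f,cv2.resize(im,None,fx=k,fy=k))
E
python3 - <<'E'
from h import *
a=snap("top");b=snap("side")
pickle.dump((a,b),open("s0.pkl","wb"))
save(a,"top0.png");save(b,"side0.png")
print(manip.sense())
for s in(a,b):print(-np.array(s["R"]).T@np.array(s["t"]).ravel(),s["intrinsics"])
E
```

```text
pics
{'t': 0.1, 'joints': array([ 1.56761329e+00,  3.85486207e-01,  6.75532840e-03, -4.35102432e-04,
       -1.19401246e+00, -2.58604078e-01]), 'dq': array([ 0.0006873 , -0.00343129,  0.00389304,  0.00102618, -0.00213861,
        0.00071616]), 'joint_efforts': array([-2.30570304e-04, -3.91693890e+01,  1.87932515e+01,  4.23180297e+00,
        1.34185128e-02, -7.32722538e-05]), 'ee_pos': array([161.59676814, 603.1831756 , 221.56222654]), 'ee_rot': array([ 3.13960697e+00, -1.07094268e-04, -2.61947494e-01]), 'wrist_force': array([0.64058759, 0.21306642, 0.46070949]), 'ft_torque': array([0.01060158, 0.01863931, 0.00237022]), 'width': 86.9153944956711}
[ 384.30779853  -32.53468628 1628.8247718 ] [[455.30776136   0.         323.64748105]
 [  0.         455.30776136 196.45943505]
 [  0.           0.           1.        ]]
[1033.13261177  875.92507377  989.44526091] [[489.02033411   0.         317.0077135 ]
 [  0.         489.02033411 197.80069751]
 [  0.           0.           1.        ]]
```

View pics/top0.png

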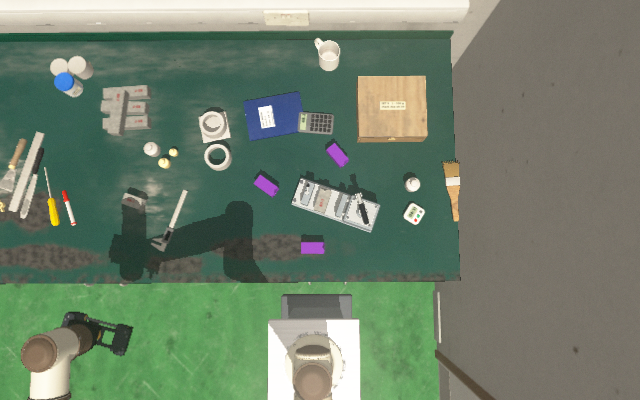

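View pics/side0.png

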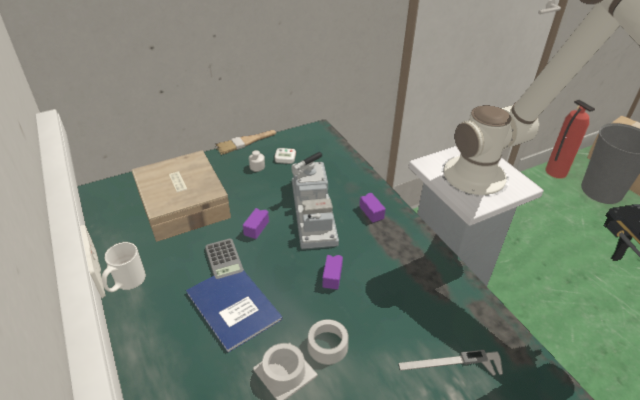

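The top view shows the clamp at about (335,205), with the gearbox and black handle at (362,208) and the stop end at the left (300,190). The timer is at (414,213), the weight at (412,184), and a ring at (218,157). The purple decoys lie around the clamp.

Run:
```python
from h import *
a,b=pickle.load(open("s0.pkl","rb"))
P=pts(a)
save(a,"topc.png",(280,165,430,245),5)
save(b,"sidec.png",(270,140,350,255),5)
Pb=pts(b)
# handle: black pixels at height>100
for nm,s,Q in(("top",a,P),("side",b,Pb)):
    z=Q[...,2]; im=s["image"].astype(int)
    reg=(Q[...,0]>200)&(Q[...,0]<700)&(Q[...,1]>-320)&(Q[...,1]<150)
    blk=(im.max(2)<60)&reg&(z>95)&(z<160)
    print(nm,"blk",blk.sum())
    if blk.sum():
        q=Q[blk];c=q.mean(0);U=np.linalg.svd(q-c,full_matrices=False)[2][0];pr=(q-c)@U
        print(c.round(1),U.round(3),pr.min().round(),pr.max().round(),np.percentile(q[:,2],[5,50,95]).round(1))
    m=reg&(z>24)&(z<135)&~((im[...,2]>im[...,1]+50))
    n,l,st,ce=cv2.connectedComponentsWithStats(m.astype(np.uint8))
    for i in range(1,n):
        if st[i,4]>30:
            q=Q[l==i];r=cv2.minAreaRect(q[:,:2].astype(np.float32));print(st[i],r,q[:,2].max())
```

```text
top blk 12
[ 513.2 -171.2  124.8] [-0.941 -0.339 -0.015] -24.0 24.0 [121.1 125.  127.8]
[ 292  178   88   53 2246] ((552.33154296875, -77.51185607910156), (295.7239074707031, 104.48193359375), 71.311767578125) 134.31243621996947
side blk 29
[ 512.8 -159.3  121.7] [0.968 0.252 0.022] -31.0 28.0 [117.4 122.2 125.4]
[ 292  152   46   91 2717] ((555.2672729492188, -72.97634887695312), (296.1307067871094, 104.2910385131836), 70.1219253540039) 132.11994341159854
[359 196  17  20  48] ((417.2924499511719, 4.627384185791016), (80.96865844726562, 9.440454483032227), 89.08589935302734) 41.16113327870946
```

View pics/topc.png

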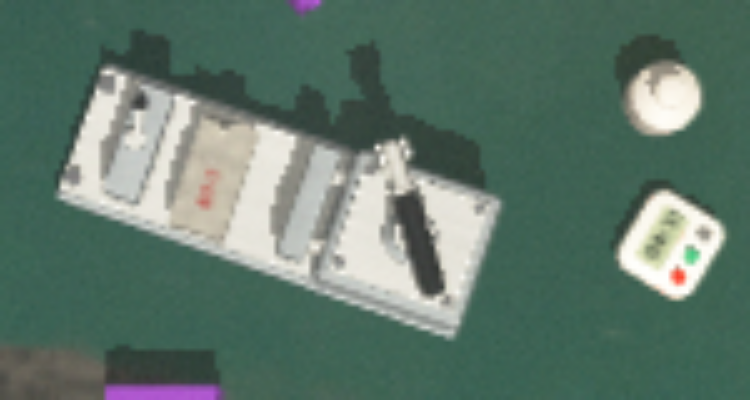

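View pics/sidec.png

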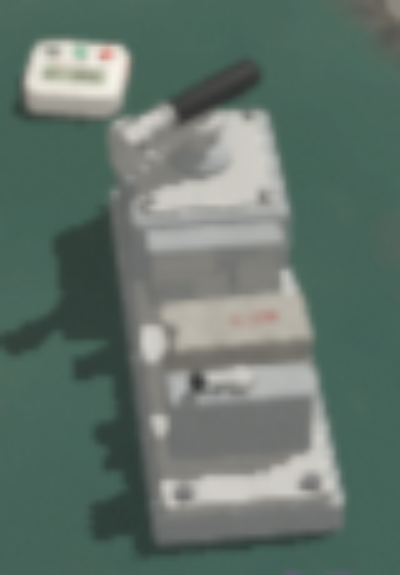

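Call:
servo_tool --pt "1 1.2 0 0 0 3" --pt "3.2 4 0 0 0 9" --pt "5.5 7 0 0 0 15.5" --pt "8 10 0 0 0 22.5" --pt "10.3 13 0 0 0 29.5" --pt "12.7 16 0 0 0 36.5" --pt "15 19 0.2 0 0 43" --pt "17.4 22 0.4 0 0 50" --pt "19.7 25 0.6 0 0 56" --pt "22 28 0.8 0 0 63" --pt "24.2 31 1 0 0 69" --pt "26 33.2 1.1 0 0 74.5"

```text
t: 1.1
ee_pos: [326.6, 212.8, 211.1]
ee_rot: [3.141, -0.001, -1.568]
wrist_force: [0.1, 1.1, 0.7]
width: 87.0
```

```bash
cat >> h.py <<'E'
from scipy.spatial.transform import Rotation as Ro
def go(x,y,z,yaw,p=1):
    """increment from measured pose to tool-down world pose (mm, deg)"""
    s=manip.sense();R=Ro.from_euler('xyz',s['ee_rot']);T=Ro.from_euler('xyz',[180,0,yaw],degrees=True)
    d=R.inv().apply(np.array([x,y,z])-s['ee_pos'])/10; r=np.degrees((R.inv()*T).as_rotvec())
    if p: print('t',round(s['t'],2),'pos',s['ee_pos'].round(1),'rpy',np.degrees(s['ee_rot']).round(1),'w',round(s['width'],1),'F',s['wrist_force'].round(1),'j',s['joints'].round(2))
    print((x,y,z,yaw),'->',d.round(2),r.round(1))
E
python3 -c "
from h import *
go(491,-172,200,-164)"
```

```text
t 1.1 pos [326.6 212.8 211.1] rpy [179.9  -0.  -89.8] w 87.0 F [0.1 1.1 0.7] j [ 1.   -0.02 -0.53 -0.   -1.06 -1.  ]
(491, -172, 200, -164) -> [ 38.53 -16.33   1.12] [ 0.  -0.1 74.2]
```

Call:
servo_tool --pt "3.3 -1.4 0 0 0 6.5" --pt "6.6 -2.8 0 0 0 13" --pt "10 -4.2 0.1 0 0 19.5" --pt "13.3 -5.6 0.2 0 0 26" --pt "16.6 -7 0.3 0 0 32.5" --pt "20 -8.4 0.4 0 0 39" --pt "23.3 -9.9 0.5 0 0 45.5" --pt "26.6 -11.3 0.6 0 0 52" --pt "30 -12.7 0.8 0 0 58.5" --pt "33.3 -14.1 1 0 0 64.5" --pt "36.5 -15.5 1.1 0 0 70.5" --pt "38.5 -16.3 1.1 0 0 74.2"

```text
t: 2.1
ee_pos: [493.8, -170.6, 199.6]
ee_rot: [3.141, -0.001, -2.864]
wrist_force: [0.5, 0.7, 0.8]
width: 87.1
```

Run:
```python
from h import *
go(491,-172,200,-164)
a=snap("top");b=snap("side")
pickle.dump((a,b),open("s1.pkl","wb"))
x=cv2.resize(a["image"][130:250,280:440],None,fx=3.5,fy=3.5);y=cv2.resize(b["image"][60:220,250:400],None,fx=2.6,fy=2.6)
y=cv2.resize(y,(390,420));cv2.imwrite("pics/c1.png",cv2.resize(np.hstack([x[:420,:400],y]),None,fx=1,fy=1)[...,::-1])
```

```text
t 2.1 pos [ 493.8 -170.6  199.6] rpy [ 1.800e+02 -1.000e-01 -1.641e+02] w 87.1 F [0.5 0.7 0.8] j [-0.02  0.23 -0.28  0.   -1.07 -1.27]
(491, -172, 200, -164) -> [ 0.31 -0.06 -0.04] [ 0.  -0.1 -0.1]
```

View pics/c1.png

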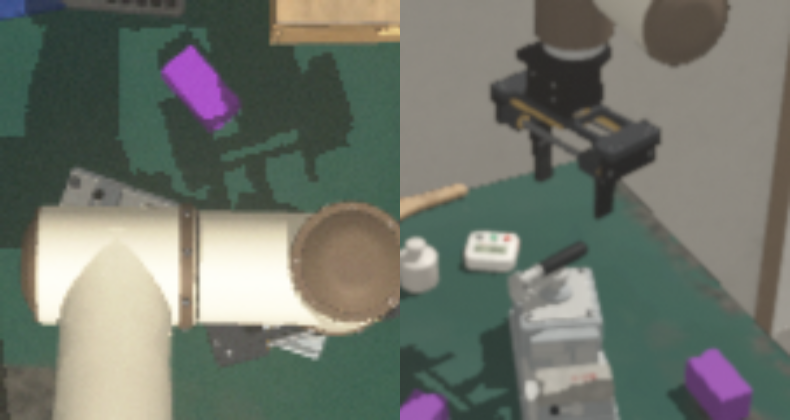

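Call:
servo_tool --pt "0.3 0 1.5 0 0 0" --pt "0.3 0 4 0 0 0" --pt "0.3 0 6.5 0 0 0" --pt "0.3 0 8.5 0 0 0" --pt "0.3 0 9.5 0 0 0" --pt "0.3 0 9.8 0 0 0" --pt "0.3 0 9.8 0 0 0" --jaw 8.7

```text
t: 2.78
ee_pos: [490.2, -168.3, 102.3]
ee_rot: [3.141, -0.001, -2.856]
wrist_force: [-0.3, 0.0, 0.4]
width: 87.2
```

Call:
servo_tool --pt "0 0 0 0 0 0" --pt "0 0 0 0 0 0" --pt "0 0 0 0 0 0" --pt "0 0 0 0 0 0" --pt "0 0 0 0 0 0" --pt "0 0 0 0 0 0" --pt "0 0 0 0 0 0" --pt "0 0 0 0 0 0" --pt "0 0 0 0 0 0" --jaw 1 --grip_force 6

```text
t: 3.53
ee_pos: [490.4, -168.7, 102.5]
ee_rot: [3.142, -0.0, -2.857]
wrist_force: [-0.2, 0.1, 0.2]
width: 35.0
```

Run:
```python
from h import *
go(491,-172,101,-164)
b=snap("side")
pickle.dump(b,open("s2.pkl","wb"))
save(b,"c2.png",(270,90,370,200),5)
```

```text
t 3.53 pos [ 490.4 -168.7  102.5] rpy [ 180.    -0.  -163.7] w 35.0 F [-0.2  0.1  0.2] j [-0.02  0.33 -0.41 -0.   -0.83 -1.27]
(491, -172, 101, -164) -> [ 0.03 -0.33  0.15] [ 0.  -0.   0.3]
```

View pics/c2.png

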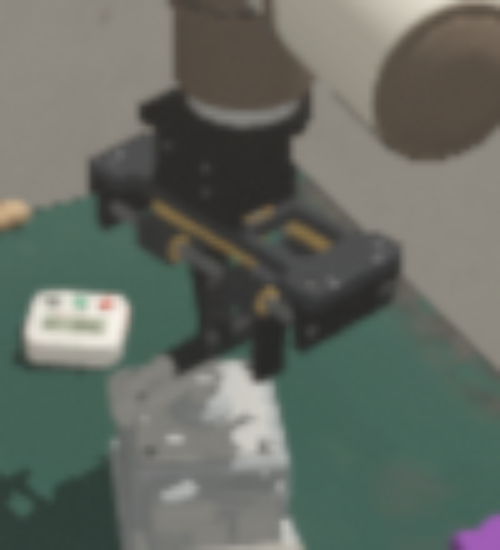

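The side view shows the handle between the closing fingers.

Call:
servo_tool --pt "0 -0.15 0.1 0 0 0" --pt "0 -0.15 0.1 0 0 0" --pt "0 -0.15 0.1 0 0 0" --pt "0 -0.15 0.1 0 0 0" --pt "0 -0.15 0.1 0 0 0" --jaw 1 --grip_force 6

```text
t: 4.0
ee_pos: [491.6, -172.8, 102.2]
ee_rot: [-3.138, 0.0, -2.857]
wrist_force: [1.6, -11.4, -1.1]
width: 18.6
```

Run:
```python
from h import *
go(491,-172,101,-164)
```

```text
t 4.0 pos [ 491.6 -172.8  102.2] rpy [-179.8    0.  -163.7] w 18.6 F [  1.6 -11.4  -1.1] j [-0.02  0.33 -0.41  0.01 -0.82 -1.27]
(491, -172, 101, -164) -> [0.04 0.1  0.12] [-0.2  0.   0.3]
```

Call:
servo_tool --pt "0 -0.15 0 0 0 0" --pt "0 -0.28 0 0 0 0" --pt "0 -0.28 0 0 0 0"

```text
t: 4.25
ee_pos: [492.0, -174.2, 102.0]
ee_rot: [-3.14, 0.0, -2.857]
wrist_force: [-0.1, -5.7, 2.0]
width: 18.1
```

Run:
```python
from h import *
go(491,-172,101,-164)
```

```text
t 4.25 pos [ 492.  -174.2  102. ] rpy [-179.9    0.  -163.7] w 18.1 F [-0.1 -5.7  2. ] j [-0.03  0.34 -0.41  0.   -0.83 -1.26]
(491, -172, 101, -164) -> [0.03 0.24 0.1 ] [-0.1  0.   0.3]
```

Call:
servo_tool --pt "-0.02 -0.12 -0.6 0 0 0" --pt "-0.08 -0.12 -1.2 0 0 0" --pt "-0.19 -0.12 -1.8 0 0 0" --pt "-0.34 -0.12 -2.4 0 0 0" --pt "-0.52 -0.12 -3 0 0 0" --pt "-0.75 -0.12 -3.55 0 0 0" --pt "-1.02 -0.12 -4.1 0 0 0" --pt "-1.32 -0.12 -4.6 0 0 0" --pt "-1.66 -0.12 -5.1 0 0 0" --pt "-2.04 -0.12 -5.6 0 0 0" --pt "-2.44 -0.12 -6.05 0 0 0" --pt "-2.88 -0.12 -6.5 0 0 0" --grip_force 10

```text
t: 5.25
ee_pos: [520.0, -166.5, 167.1]
ee_rot: [-3.14, 0.0, -2.857]
wrist_force: [2.1, -6.7, -4.6]
width: 17.9
```

Run:
```python
from h import *
go(491,-172,101,-164)
```

```text
t 5.25 pos [ 520.  -166.5  167.1] rpy [-179.9    0.  -163.7] w 17.9 F [ 2.1 -6.7 -4.6] j [-0.01  0.3  -0.27  0.   -1.   -1.27]
(491, -172, 101, -164) -> [2.94 0.3  6.61] [-0.1  0.   0.3]
```

Call:
servo_tool --pt "-0.46 -0.1 -0.4 0 0 0" --pt "-0.96 -0.15 -0.75 0 0 0" --pt "-1.47 -0.15 -1.07 0 0 0" --pt "-2.0 -0.15 -1.36 0 0 0" --pt "-2.56 -0.15 -1.6 0 0 0" --pt "-3.13 -0.15 -1.81 0 0 0" --pt "-3.72 -0.15 -1.98 0 0 0" --pt "-4.3 -0.15 -2.1 0 0 0" --pt "-4.9 -0.15 -2.19 0 0 0" --pt "-5.5 -0.15 -2.23 0 0 0" --pt "-6 -0.15 -2.23 0 0 0" --pt "-6 -0.15 -2.23 0 0 0"

```text
t: 6.25
ee_pos: [575.7, -151.4, 188.7]
ee_rot: [3.141, -0.007, -2.857]
wrist_force: [-4.3, -6.7, 0.9]
width: 17.3
```

Run:
```python
from h import *
go(576,-148,189,-164)
b=snap("side")
save(b,"c3.png",(270,60,370,200),4)
```

```text
t 6.25 pos [ 575.7 -151.4  188.7] rpy [ 180.    -0.4 -163.7] w 17.3 F [-4.3 -6.7  0.9] j [ 0.02  0.36 -0.11  0.   -1.1  -1.3 ]
(576, -148, 189, -164) -> [-0.12  0.32 -0.03] [ 0.  -0.4  0.3]
```

View pics/c3.png

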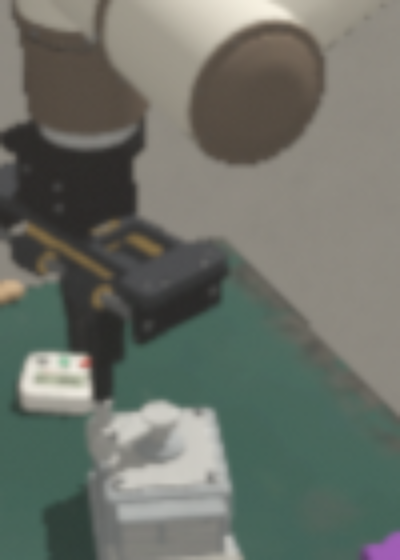

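The handle now stands upright in the fingers, and a radial push shows it is on its stop. Next I plan the winding arc.

```bash
cat >> h.py <<'E'
def arc(cmd,yaw,th0,th1,yaw1,n=12,ax=(522.7,-165.5),r=56):
    c,s=np.cos(np.radians(yaw)),np.sin(np.radians(yaw))
    for i in range(1,n+1):
        th=np.radians(th0+(th1-th0)*i/n); d=np.array(ax)+r*np.array([np.cos(th),np.sin(th)])-cmd
        print([round((d[0]*c+d[1]*s)/10,2),round((d[0]*s-d[1]*c)/10,2),0,0,0,round(-(yaw1-yaw)*i/n,1)],end=', ')
    print()
def st(ax=(522.7,-165.5)):
    s=manip.sense();d=s['ee_pos'][:2]-ax;r=np.hypot(*d);F=s['wrist_force'];u=d/r;t=np.array([u[1],-u[0]])
    print('t',round(s['t'],2),'pos',s['ee_pos'].round(1),'r',r.round(1),'th',np.degrees(np.arctan2(d[1],d[0])).round(1),'Frad',(F[:2]@u).round(1),'Ftan(resist)',-(F[:2]@t).round(1),'Fz',F[2].round(1),'yaw',np.degrees(s['ee_rot'][2]).round(1),'w',round(s['width'],1),'j6',s['joints'][5].round(2))
E
python3 -c "
from h import *
st(); arc((576.7,-149.9),-163.7,15,-17,-155)"
```

```text
t 6.3 pos [ 575.7 -151.4  188.7] r 54.8 th 14.9 Frad -6.4 Ftan(resist) -5.4 Fz -0.0 yaw -163.7 w 17.4 j6 -1.3
[np.float64(0.03), np.float64(-0.37), 0, 0, 0, -0.7], [np.float64(0.06), np.float64(-0.63), 0, 0, 0, -1.4], [np.float64(0.09), np.float64(-0.89), 0, 0, 0, -2.2], [np.float64(0.14), np.float64(-1.14), 0, 0, 0, -2.9], [np.float64(0.2), np.float64(-1.4), 0, 0, 0, -3.6], [np.float64(0.27), np.float64(-1.65), 0, 0, 0, -4.3], [np.float64(0.36), np.float64(-1.89), 0, 0, 0, -5.1], [np.float64(0.45), np.float64(-2.14), 0, 0, 0, -5.8], [np.float64(0.56), np.float64(-2.37), 0, 0, 0, -6.5], [np.float64(0.67), np.float64(-2.61), 0, 0, 0, -7.2], [np.float64(0.8), np.float64(-2.84), 0, 0, 0, -8.0], [np.float64(0.94), np.float64(-3.06), 0, 0, 0, -8.7],
```

Call:
servo_tool --pt "0.03 -0.3 0 0 0 -0.7" --pt "0.06 -0.6 0 0 0 -1.4" --pt "0.09 -0.9 0 0 0 -2.2" --pt "0.14 -1.14 0 0 0 -2.9" --pt "0.2 -1.4 0 0 0 -3.6" --pt "0.27 -1.65 0 0 0 -4.3" --pt "0.36 -1.89 0 0 0 -5.1" --pt "0.45 -2.14 0 0 0 -5.8" --pt "0.56 -2.37 0 0 0 -6.5" --pt "0.67 -2.6 0 0 0 -7.2" --pt "0.8 -2.84 0 0 0 -8" --pt "0.94 -3.06 0 0 0 -8.7" --grip_force 40

```text
t: 7.3
ee_pos: [576.1, -177.9, 188.7]
ee_rot: [3.134, 0.0, -2.704]
wrist_force: [-3.5, 11.3, 3.5]
width: 16.9
```

```bash
python3 -c "
from h import *
st()
th=np.radians(-17);arc((522.7+56*np.cos(th),-165.5+56*np.sin(th)),-155,-17,-49,-147)"
```

```text
t 7.3 pos [ 576.1 -177.9  188.7] r 54.8 th -13.1 Frad -5.9 Ftan(resist) 10.2 Fz 3.5 yaw -154.9 w 16.9 j6 -1.09
[np.float64(0.18), np.float64(-0.19), 0, 0, 0, -0.7], [np.float64(0.37), np.float64(-0.37), 0, 0, 0, -1.3], [np.float64(0.56), np.float64(-0.54), 0, 0, 0, -2.0], [np.float64(0.77), np.float64(-0.71), 0, 0, 0, -2.7], [np.float64(0.98), np.float64(-0.86), 0, 0, 0, -3.3], [np.float64(1.19), np.float64(-1.0), 0, 0, 0, -4.0], [np.float64(1.42), np.float64(-1.13), 0, 0, 0, -4.7], [np.float64(1.65), np.float64(-1.26), 0, 0, 0, -5.3], [np.float64(1.88), np.float64(-1.37), 0, 0, 0, -6.0], [np.float64(2.12), np.float64(-1.47), 0, 0, 0, -6.7], [np.float64(2.37), np.float64(-1.56), 0, 0, 0, -7.3], [np.float64(2.62), np.float64(-1.64), 0, 0, 0, -8.0],
```

Call:
servo_tool --pt "0.18 -0.19 0 0 0 -0.7" --pt "0.37 -0.37 0 0 0 -1.3" --pt "0.56 -0.54 0 0 0 -2" --pt "0.77 -0.71 0 0 0 -2.7" --pt "0.98 -0.86 0 0 0 -3.3" --pt "1.2 -1 0 0 0 -4" --pt "1.42 -1.13 0 0 0 -4.7" --pt "1.65 -1.26 0 0 0 -5.3" --pt "1.88 -1.37 0 0 0 -6" --pt "2.12 -1.47 0 0 0 -6.7" --pt "2.37 -1.56 0 0 0 -7.3" --pt "2.62 -1.64 0 0 0 -8"

```text
t: 8.3
ee_pos: [562.3, -203.6, 188.8]
ee_rot: [3.138, 0.007, -2.564]
wrist_force: [2.7, 10.7, -0.0]
width: 17.3
```

```bash
python3 -c "
from h import *
st()
th=np.radians(-49);arc((522.7+56*np.cos(th),-165.5+56*np.sin(th)),-147,-49,-73,-141,9)"
```

```text
t 8.3 pos [ 562.3 -203.6  188.8] r 55.0 th -43.9 Frad -5.5 Ftan(resist) 9.6 Fz -0.0 yaw -146.9 w 17.3 j6 -0.91
[np.float64(0.26), np.float64(-0.03), 0, 0, 0, -0.7], [np.float64(0.52), np.float64(-0.05), 0, 0, 0, -1.3], [np.float64(0.78), np.float64(-0.05), 0, 0, 0, -2.0], [np.float64(1.04), np.float64(-0.05), 0, 0, 0, -2.7], [np.float64(1.3), np.float64(-0.03), 0, 0, 0, -3.3], [np.float64(1.56), np.float64(0.0), 0, 0, 0, -4.0], [np.float64(1.82), np.float64(0.04), 0, 0, 0, -4.7], [np.float64(2.07), np.float64(0.1), 0, 0, 0, -5.3], [np.float64(2.32), np.float64(0.16), 0, 0, 0, -6.0],
```

Call:
servo_tool --pt "0.26 -0.03 0 0 0 -0.7" --pt "0.52 -0.05 0 0 0 -1.3" --pt "0.78 -0.05 0 0 0 -2" --pt "1.04 -0.05 0 0 0 -2.7" --pt "1.3 -0.03 0 0 0 -3.3" --pt "1.56 0 0 0 0 -4" --pt "1.82 0.04 0 0 0 -4.7" --pt "2.07 0.1 0 0 0 -5.3" --pt "2.32 0.16 0 0 0 -6"

```text
t: 9.05
ee_pos: [544.4, -216.0, 188.9]
ee_rot: [-3.139, 0.01, -2.459]
wrist_force: [7.7, 7.4, -4.6]
width: 16.8
```

```bash
python3 -c "
from h import *
st()
P=pts(snap('side'));
th=np.radians(-73);arc((522.7+56*np.cos(th),-165.5+56*np.sin(th)),-141,-73,-89,-137,6)
s=snap('side');save(s,'c4.png',(270,90,360,260),3)
# profile along clamp y at height
Q=P-np.array([522.7,-165.5,0]);yd=np.array([np.cos(np.radians(70.7)),np.sin(np.radians(70.7))]);xd=np.array([yd[1],-yd[0]])
y=Q[...,:2]@yd;x=Q[...,:2]@xd;m=(abs(x)<30)&(y>60)&(y<215)
for a in range(60,215,5):
    k=m&(y>=a)&(y<a+5); print(a,np.nanmedian(Q[k][:,2]).round() if k.any() else None,end='; ')
"
```

```text
t 9.05 pos [ 544.4 -216.   188.9] r 55.0 th -66.7 Frad -3.7 Ftan(resist) 10.0 Fz -4.6 yaw -140.9 w 16.8 j6 -0.78
[np.float64(0.24), np.float64(0.1), 0, 0, 0, -0.7], [np.float64(0.47), np.float64(0.22), 0, 0, 0, -1.3], [np.float64(0.7), np.float64(0.34), 0, 0, 0, -2.0], [np.float64(0.92), np.float64(0.48), 0, 0, 0, -2.7], [np.float64(1.14), np.float64(0.62), 0, 0, 0, -3.3], [np.float64(1.35), np.float64(0.78), 0, 0, 0, -4.0], 
60 298.0; 65 537.0; 70 537.0; 75 536.0; 80 535.0; 85 534.0; 90 527.0; 95 78.0; 100 77.0; 105 72.0; 110 538.0; 115 540.0; 120 535.0; 125 532.0; 130 529.0; 135 530.0; 140 523.0; 145 479.0; 150 520.0; 155 66.0; 160 513.0; 165 529.0; 170 518.0; 175 500.0; 180 495.0; 185 489.0; 190 75.0; 195 76.0; 200 76.0; 205 52.0; 210 38.0;
```

View pics/c4.png

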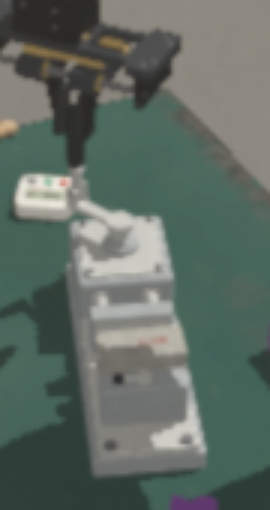

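The jaw is still short of full contact in the picture, with the prism between it and the stop. The load is free at 10.0 N, so I continue.

```bash
cat >> h.py <<'E'
def nx(a,b,yaw,yaw1,n):
    th=np.radians(a);st();arc((522.7+56*np.cos(th),-165.5+56*np.sin(th)),yaw,a,b,yaw1,n)
E
sed -i 's/round((d\[0\]\*c+d\[1\]\*s)\/10,2)/float(round((d[0]*c+d[1]*s)\/10,2))/;s/round((d\[0\]\*s-d\[1\]\*c)\/10,2)/float(round((d[0]*s-d[1]*c)\/10,2))/' h.py
python3 -c "
from h import *
nx(-73,-97,-141,-141,9);nx(-97,-121,-141,-141,9);nx(-121,-141,-141,-141,8)"
```

```text
t 9.15 pos [ 544.  -216.2  188.9] r 55.0 th -67.2 Frad -3.2 Ftan(resist) 8.7 Fz -3.7 yaw -140.9 w 17.1 j6 -0.78
[0.24, 0.1, 0, 0, 0, 0.0], [0.47, 0.22, 0, 0, 0, 0.0], [0.7, 0.34, 0, 0, 0, 0.0], [0.92, 0.48, 0, 0, 0, 0.0], [1.14, 0.62, 0, 0, 0, 0.0], [1.35, 0.78, 0, 0, 0, 0.0], [1.55, 0.94, 0, 0, 0, 0.0], [1.75, 1.12, 0, 0, 0, 0.0], [1.93, 1.3, 0, 0, 0, 0.0], 
t 9.15 pos [ 544.  -216.2  188.9] r 55.0 th -67.2 Frad -3.2 Ftan(resist) 8.7 Fz -3.7 yaw -140.9 w 17.1 j6 -0.78
[0.18, 0.19, 0, 0, 0, 0.0], [0.34, 0.39, 0, 0, 0, 0.0], [0.5, 0.6, 0, 0, 0, 0.0], [0.65, 0.81, 0, 0, 0, 0.0], [0.79, 1.03, 0, 0, 0, 0.0], [0.92, 1.26, 0, 0, 0, 0.0], [1.03, 1.49, 0, 0, 0, 0.0], [1.14, 1.73, 0, 0, 0, 0.0], [1.23, 1.97, 0, 0, 0, 0.0], 
t 9.15 pos [ 544.  -216.2  188.9] r 55.0 th -67.2 Frad -3.2 Ftan(resist) 8.7 Fz -3.7 yaw -140.9 w 17.1 j6 -0.78
[0.08, 0.23, 0, 0, 0, 0.0], [0.15, 0.47, 0, 0, 0, 0.0], [0.2, 0.7, 0, 0, 0, 0.0], [0.25, 0.94, 0, 0, 0, 0.0], [0.29, 1.18, 0, 0, 0, 0.0], [0.32, 1.43, 0, 0, 0, 0.0], [0.33, 1.67, 0, 0, 0, 0.0], [0.34, 1.92, 0, 0, 0, 0.0],
```

Call:
servo_tool --pt "0.24 0.1 0 0 0 0" --pt "0.47 0.22 0 0 0 0" --pt "0.7 0.34 0 0 0 0" --pt "0.92 0.48 0 0 0 0" --pt "1.14 0.62 0 0 0 0" --pt "1.35 0.78 0 0 0 0" --pt "1.55 0.94 0 0 0 0" --pt "1.75 1.12 0 0 0 0" --pt "1.93 1.3 0 0 0 0"

```text
t: 9.9
ee_pos: [522.4, -220.3, 189.0]
ee_rot: [-3.135, 0.01, -2.459]
wrist_force: [10.2, -1.0, -9.1]
width: 16.7
```

```bash
python3 -c "
from h import *
st()"
```

```text
t 9.9 pos [ 522.4 -220.3  189. ] r 54.8 th -90.3 Frad 1.0 Ftan(resist) 10.2 Fz -9.1 yaw -140.9 w 16.7 j6 -0.77
```

Call:
servo_tool --pt "0.22 0.14 0.05 0 0 0" --pt "0.43 0.27 0.1 0 0 0" --pt "0.59 0.48 0.1 0 0 0" --pt "0.74 0.69 0.1 0 0 0" --pt "0.88 0.91 0.1 0 0 0" --pt "1.01 1.14 0.1 0 0 0" --pt "1.12 1.37 0.1 0 0 0" --pt "1.23 1.61 0.1 0 0 0" --pt "1.32 1.85 0.1 0 0 0"

```text
t: 10.65
ee_pos: [500.6, -215.9, 188.9]
ee_rot: [-3.132, 0.008, -2.459]
wrist_force: [8.6, -6.4, -7.3]
width: 16.9
```

```bash
python3 -c "
from h import *
st();st((522.7,-166.5))"
```

```text
t 10.65 pos [ 500.6 -215.9  188.9] r 55.0 th -113.7 Frad 2.4 Ftan(resist) 10.4 Fz -7.3 yaw -140.9 w 16.9 j6 -0.78
t 10.65 pos [ 500.6 -215.9  188.9] r 54.1 th -114.1 Frad 2.3 Ftan(resist) 10.4 Fz -7.3 yaw -140.9 w 16.9 j6 -0.78
```

Call:
servo_tool --pt "0.13 0.21 0.05 0 0 0" --pt "0.26 0.43 0.1 0 0 0" --pt "0.31 0.66 0.1 0 0 0" --pt "0.36 0.9 0.1 0 0 0" --pt "0.4 1.14 0.1 0 0 0" --pt "0.43 1.39 0.1 0 0 0" --pt "0.44 1.63 0.1 0 0 0" --pt "0.45 1.88 0.1 0 0 0"

```text
t: 11.32
ee_pos: [484.4, -205.2, 188.8]
ee_rot: [-3.132, 0.006, -2.459]
wrist_force: [5.6, -10.1, -3.6]
width: 17.0
```

```bash
python3 -c "
from h import *
st();P=pts(snap('side'))
s=snap('side');save(s,'c5.png',(270,90,360,260),3)
Q=P-np.array([522.7,-165.5,0]);yd=np.array([np.cos(np.radians(70.7)),np.sin(np.radians(70.7))]);xd=np.array([yd[1],-yd[0]])
y=Q[...,:2]@yd;x=Q[...,:2]@xd;m=(abs(x)<30)&(y>60)&(y<215)&(Q[...,2]<130)
for a in range(60,215,5):
    k=m&(y>=a)&(y<a+5); print(a,k.sum(),np.percentile(Q[k][:,2],[10,50,90]).round() if k.any() else None,end='; ')
nx(-141,-157,-141,-157,7)
"
```

```text
t 11.32 pos [ 484.4 -205.2  188.8] r 55.2 th -134.0 Frad 3.3 Ftan(resist) 11.1 Fz -3.6 yaw -140.9 w 17.0 j6 -0.8
60 8 [33. 54. 58.]; 65 8 [54. 58. 60.]; 70 8 [55. 56. 59.]; 75 8 [54. 57. 58.]; 80 11 [54. 56. 59.]; 85 6 [54. 56. 57.]; 90 1 [59. 59. 59.]; 95 0 None; 100 0 None; 105 1 [73. 73. 73.]; 110 13 [71. 75. 76.]; 115 27 [73. 76. 77.]; 120 23 [73. 75. 77.]; 125 43 [69. 73. 77.]; 130 39 [68. 71. 76.]; 135 20 [69. 71. 72.]; 140 28 [68. 70. 73.]; 145 20 [68. 71. 74.]; 150 33 [68. 70. 72.]; 155 24 [68. 69. 71.]; 160 25 [67. 69. 73.]; 165 45 [63. 68. 71.]; 170 25 [65. 68. 71.]; 175 1 [70. 70. 70.]; 180 4 [71. 73. 73.]; 185 20 [73. 76. 78.]; 190 11 [74. 75. 81.]; 195 31 [73. 76. 82.]; 200 62 [37. 75. 85.]; 205 248 [32. 54. 75.]; 210 62 [28. 35. 66.]; t 11.42 pos [ 484.  -204.9  188.8] r 55.2 th -134.5 Frad 2.0 Ftan(resist) 10.2 Fz -3.0 yaw -140.9 w 16.8 j6 -0.8
[-0.0, 0.22, 0, 0, 0, 2.3], [-0.02, 0.45, 0, 0, 0, 4.6], [-0.04, 0.67, 0, 0, 0, 6.9], [-0.07, 0.89, 0, 0, 0, 9.1], [-0.11, 1.11, 0, 0, 0, 11.4], [-0.16, 1.33, 0, 0, 0, 13.7], [-0.22, 1.54, 0, 0, 0, 16.0],
```

View pics/c5.png

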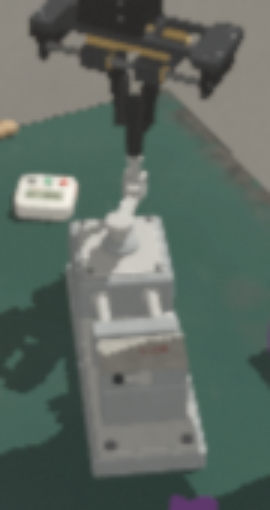

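The jaw now touches the prism (jaw front about y=131, prism 131–172), and the stop face is at about 181. Roughly 9 mm of sliding is left.

Call:
servo_tool --pt "0.07 0.22 0 0 0 2.3" --pt "0.1 0.45 0 0 0 4.6" --pt "0.1 0.67 0 0 0 6.9" --pt "0.08 0.89 0 0 0 9.1" --pt "0.04 1.11 0 0 0 11.4" --pt "-0.01 1.33 0 0 0 13.7" --pt "-0.07 1.54 0 0 0 16"

```text
t: 12.0
ee_pos: [474.3, -192.8, 188.8]
ee_rot: [-3.135, 0.006, -2.74]
wrist_force: [5.0, -9.8, -2.0]
width: 16.9
```

```bash
python3 -c "
from h import *
st();nx(-157,-167,-157,-167,4);nx(-167,-177,-167,-177,4)
"
```

```text
t 12.0 pos [ 474.3 -192.8  188.8] r 55.6 th -150.5 Frad 0.5 Ftan(resist) 11.0 Fz -2.0 yaw -157.0 w 16.9 j6 -1.1
t 12.0 pos [ 474.3 -192.8  188.8] r 55.6 th -150.5 Frad 0.5 Ftan(resist) 11.0 Fz -2.0 yaw -157.0 w 16.9 j6 -1.1
[-0.01, 0.24, 0, 0, 0, 2.5], [-0.02, 0.49, 0, 0, 0, 5.0], [-0.05, 0.73, 0, 0, 0, 7.5], [-0.09, 0.97, 0, 0, 0, 10.0], 
t 12.0 pos [ 474.3 -192.8  188.8] r 55.6 th -150.5 Frad 0.5 Ftan(resist) 11.0 Fz -2.0 yaw -157.0 w 16.9 j6 -1.1
[-0.01, 0.24, 0, 0, 0, 2.5], [-0.02, 0.49, 0, 0, 0, 5.0], [-0.05, 0.73, 0, 0, 0, 7.5], [-0.09, 0.97, 0, 0, 0, 10.0],
```

Call:
servo_tool --pt "0.02 0.24 0 0 0 2.5" --pt "0.02 0.49 0 0 0 5" --pt "-0.02 0.73 0 0 0 7.5" --pt "-0.06 0.97 0 0 0 10"

```text
t: 12.33
ee_pos: [470.2, -183.8, 188.7]
ee_rot: [-3.136, 0.005, -2.915]
wrist_force: [3.4, -10.4, -1.0]
width: 16.6
```

```bash
python3 -c "
from h import *
st()
"
```

```text
t 12.33 pos [ 470.2 -183.8  188.7] r 55.6 th -160.8 Frad 0.2 Ftan(resist) 11.0 Fz -1.0 yaw -167.0 w 16.6 j6 -1.3
```

Call:
servo_tool --pt "-0.01 0.24 0 0 0 2.5" --pt "-0.02 0.49 0 0 0 5" --pt "-0.05 0.73 0 0 0 7.5" --pt "-0.09 0.97 0 0 0 10"

```text
t: 12.67
ee_pos: [468.0, -174.4, 188.7]
ee_rot: [-3.137, 0.004, -3.09]
wrist_force: [0.9, -12.0, -0.6]
width: 16.8
```

```bash
python3 -c "
from h import *
st()
"
```

```text
t 12.67 pos [ 468.  -174.4  188.7] r 55.4 th -170.7 Frad 1.0 Ftan(resist) 12.0 Fz -0.6 yaw -177.0 w 16.8 j6 -1.49
```

Call:
servo_tool --pt "-0.01 0.24 0 0 0 2.5" --pt "-0.02 0.49 0 0 0 5" --pt "-0.05 0.73 0 0 0 7.5" --pt "-0.09 0.97 0 0 0 10"

```text
t: 13.0
ee_pos: [467.5, -165.2, 188.7]
ee_rot: [-3.137, 0.003, 3.019]
wrist_force: [-0.5, -13.7, -0.1]
width: 16.9
```

```bash
python3 -c "
from h import *
st()
"
```

```text
t 13.0 pos [ 467.5 -165.2  188.7] r 55.2 th 179.7 Frad 0.4 Ftan(resist) 13.7 Fz -0.1 yaw 173.0 w 16.9 j6 -1.69
```

Call:
servo_tool --pt "-0.01 0.24 0 0 0 2.5" --pt "-0.02 0.49 0 0 0 5" --pt "-0.05 0.73 0 0 0 7.5"

```text
t: 13.25
ee_pos: [468.0, -158.3, 188.7]
ee_rot: [-3.136, 0.001, 2.888]
wrist_force: [-1.9, -15.2, 2.6]
width: 16.5
```

```bash
python3 -c "
from h import *
st()
"
```

```text
t 13.25 pos [ 468.  -158.3  188.7] r 55.1 th 172.5 Frad -0.1 Ftan(resist) 15.3 Fz 2.6 yaw 165.5 w 16.5 j6 -1.83
```

Call:
servo_tool --pt "0 -0.15 0 0 0 0" --pt "0 -0.3 0 0 0 0" --pt "0 -0.4 0 0 0 0" --pt "0 -0.5 0 0 0 0" --pt "0 -0.5 0 0 0 0" --pt "0 -0.5 0 0 0 0" --grip_force 20

```text
t: 13.75
ee_pos: [467.8, -159.9, 188.6]
ee_rot: [3.14, 0.003, 2.889]
wrist_force: [-0.7, -0.1, 5.3]
width: 17.6
```

```bash
python3 -c "
from h import *
st()
"
```

```text
t 13.75 pos [ 467.8 -159.9  188.6] r 55.1 th 174.2 Frad 0.7 Ftan(resist) 0.2 Fz 5.3 yaw 165.6 w 17.6 j6 -1.82
```

Call:
servo_tool --pt "0 0 -0.05 0 0 -4" --pt "0 0 -0.1 0 0 -8" --pt "0 0 -0.1 0 0 -8" --grip_force 10

```text
t: 14.0
ee_pos: [467.7, -159.7, 188.6]
ee_rot: [3.14, 0.003, 3.03]
wrist_force: [0.7, -0.1, 2.0]
width: 17.9
```

```bash
python3 -c "
from h import *
st()
for f in range(4,97,4): print(f,[float(round(-8.76*np.sin(np.radians(f)),2)),0,float(round(8.76*(1-np.cos(np.radians(f))),2))],end=' ')
f=48
print()
for f in range(52,97,4): print(f,[float(round(-8.76*(np.sin(np.radians(f))-np.sin(np.radians(48))),2)),0,float(round(8.76*(np.cos(np.radians(48))-np.cos(np.radians(f))),2))],end=' ')
"
```

```text
t 14.0 pos [ 467.7 -159.7  188.6] r 55.3 th 174.0 Frad -0.7 Ftan(resist) -0.0 Fz 2.0 yaw 173.6 w 17.9 j6 -1.68
4 [-0.61, 0, 0.02] 8 [-1.22, 0, 0.09] 12 [-1.82, 0, 0.19] 16 [-2.41, 0, 0.34] 20 [-3.0, 0, 0.53] 24 [-3.56, 0, 0.76] 28 [-4.11, 0, 1.03] 32 [-4.64, 0, 1.33] 36 [-5.15, 0, 1.67] 40 [-5.63, 0, 2.05] 44 [-6.09, 0, 2.46] 48 [-6.51, 0, 2.9] 52 [-6.9, 0, 3.37] 56 [-7.26, 0, 3.86] 60 [-7.59, 0, 4.38] 64 [-7.87, 0, 4.92] 68 [-8.12, 0, 5.48] 72 [-8.33, 0, 6.05] 76 [-8.5, 0, 6.64] 80 [-8.63, 0, 7.24] 84 [-8.71, 0, 7.84] 88 [-8.75, 0, 8.45] 92 [-8.75, 0, 9.07] 96 [-8.71, 0, 9.68] 
52 [-0.39, 0, 0.47] 56 [-0.75, 0, 0.96] 60 [-1.08, 0, 1.48] 64 [-1.36, 0, 2.02] 68 [-1.61, 0, 2.58] 72 [-1.82, 0, 3.15] 76 [-1.99, 0, 3.74] 80 [-2.12, 0, 4.34] 84 [-2.2, 0, 4.95] 88 [-2.24, 0, 5.56] 92 [-2.24, 0, 6.17] 96 [-2.2, 0, 6.78]
```

Call:
servo_tool --pt "-0.6 0 0.02 0 0 0" --pt "-1.2 0 0.09 0 0 0" --pt "-1.8 0 0.19 0 0 0" --pt "-2.4 0 0.34 0 0 0" --pt "-3 0 0.53 0 0 0" --pt "-3.56 0 0.76 0 0 0" --pt "-4.1 0 1.03 0 0 0" --pt "-4.64 0 1.33 0 0 0" --pt "-5.15 0 1.67 0 0 0" --pt "-5.63 0 2.05 0 0 0" --pt "-6.1 0 2.46 0 0 0" --pt "-6.5 0 2.9 0 0 0"

```text
t: 15.0
ee_pos: [531.1, -168.6, 158.2]
ee_rot: [-3.141, -0.001, 3.028]
wrist_force: [-2.4, -4.9, 1.2]
width: 17.4
```

```bash
python3 -c "
from h import *
st();go(467.7+65*.9936,-159.7-65*.113,160,173.6)
"
```

```text
t 15.0 pos [ 531.1 -168.6  158.2] r 9.0 th -20.3 Frad -0.6 Ftan(resist) -5.5 Fz 1.2 yaw 173.5 w 17.4 j6 -1.67
t 15.0 pos [ 531.1 -168.6  158.2] rpy [-1.800e+02 -1.000e-01  1.735e+02] w 17.4 F [-2.4 -4.9  1.2] j [-0.02  0.33 -0.25  0.   -0.99 -1.67]
(532.284, -167.045, 160, 173.6) -> [-0.1   0.17 -0.18] [-0.  -0.1 -0.1]
```

Call:
servo_tool --pt "-0.39 -0.1 0.47 0 0 0" --pt "-0.75 -0.15 0.96 0 0 0" --pt "-1.08 -0.2 1.48 0 0 0" --pt "-1.36 -0.22 2 0 0 0" --pt "-1.6 -0.24 2.58 0 0 0" --pt "-1.82 -0.26 3.15 0 0 0" --pt "-2 -0.26 3.74 0 0 0" --pt "-2.12 -0.28 4.34 0 0 0" --pt "-2.2 -0.28 4.95 0 0 0" --pt "-2.24 -0.28 5.4 0 0 0" --pt "-2.24 -0.28 5.7 0 0 0" --pt "-2.24 -0.28 5.8 0 0 0"

```text
t: 16.0
ee_pos: [553.4, -173.2, 100.5]
ee_rot: [3.142, 0.001, 3.028]
wrist_force: [0.2, 0.9, 1.9]
width: 17.5
```

```bash
python3 -c "
from h import *
st();go(555,-172,101,173.6)
"
```

```text
t 16.0 pos [ 553.4 -173.2  100.5] r 31.7 th -14.1 Frad 0.0 Ftan(resist) 0.9 Fz 1.9 yaw 173.5 w 17.5 j6 -1.66
t 16.0 pos [ 553.4 -173.2  100.5] rpy [180.    0.  173.5] w 17.5 F [0.2 0.9 1.9] j [-0.02  0.42 -0.27  0.   -0.88 -1.66]
(555, -172, 101, 173.6) -> [-0.14  0.14 -0.05] [ 0.   0.  -0.1]
```

Call:
servo_tool --pt "0 0 0.15 0 0 0" --pt "0 0 0.3 0 0 0" --pt "0 0 0.3 0 0 0"

```text
t: 16.25
ee_pos: [553.5, -173.3, 98.5]
ee_rot: [-3.141, 0.001, 3.029]
wrist_force: [-1.1, -0.6, 3.1]
width: 17.2
```

```bash
python3 -c "
from h import *
st()
"
```

```text
t 16.25 pos [ 553.5 -173.3   98.5] r 31.7 th -14.3 Frad -0.9 Ftan(resist) -0.8 Fz 3.1 yaw 173.5 w 17.2 j6 -1.66
```

Call:
servo_tool --pt "0 0 0.15 0 0 0" --pt "0 0 0.3 0 0 0" --pt "0 0 0.4 0 0 0"

```text
t: 16.5
ee_pos: [553.8, -173.5, 95.6]
ee_rot: [-3.141, 0.003, 3.029]
wrist_force: [-1.7, 0.8, 10.3]
width: 17.5
```

```bash
python3 -c "
from h import *
st()
"
```

```text
t 16.5 pos [ 553.8 -173.5   95.6] r 32.1 th -14.4 Frad -1.9 Ftan(resist) 0.4 Fz 10.3 yaw 173.5 w 17.5 j6 -1.66
```

Call:
servo_tool --pt "0 0 -0.2 0 0 0" --pt "0 0 -0.2 0 0 0" --pt "0 0 -0.2 0 0 0" --pt "0 0 -0.2 0 0 0" --pt "0 0 -0.2 0 0 0" --pt "0 0 -0.2 0 0 0" --pt "0 0 -0.2 0 0 0" --pt "0 0 -0.2 0 0 0" --pt "0 0 -0.2 0 0 0" --pt "0 0 -0.2 0 0 0" --jaw 7

```text
t: 17.33
ee_pos: [553.0, -173.3, 95.8]
ee_rot: [3.142, -0.0, 3.028]
wrist_force: [-0.1, -0.4, 1.4]
width: 68.6
```

Call:
servo_tool --pt "0 0 -1 0 0 0" --pt "0 0 -3 0 0 0" --pt "0 0 -6 0 0 0" --pt "0 0 -9 0 0 0" --pt "0 0 -12 0 0 0" --pt "3 0 -14 0 0 0" --pt "6 0 -15 0 0 0" --pt "9 0 -15 0 0 0" --pt "12 0 -15 0 0 0" --pt "14 0 -15 0 0 0" --pt "15 0 -15 0 0 0" --pt "15 0 -15 0 0 0"

```text
t: 18.33
ee_pos: [402.6, -156.2, 247.1]
ee_rot: [3.141, 0.002, 3.028]
wrist_force: [-0.7, -0.4, 0.0]
width: 70.0
```

Run:
```python
from h import *
st()
s=snap('side');save(s,'c6.png',(270,90,370,260),3)
P=pts(s);Q=P-np.array([522.7,-165.5,0]);im=s["image"].astype(int)
h=np.array([np.cos(np.radians(-8)),np.sin(np.radians(-8))]);n=np.array([-h[1],h[0]])
a=Q[...,:2]@h;b=Q[...,:2]@n
m=(a>-70)&(a<60)&(abs(b)<14)&(Q[...,2]>95)&(Q[...,2]<220)
for u in range(-70,60,10):
    k=m&(a>=u)&(a<u+10);print(u,k.sum(),Q[k][:,2].max().round(1) if k.any() else '',b[k].mean().round(1) if k.any() else '',end='; ')
```

```text
t 18.33 pos [ 402.6 -156.2  247.1] r 120.5 th 175.6 Frad 0.7 Ftan(resist) 0.5 Fz 0.0 yaw 173.5 w 70.0 j6 -1.69
-70 18 129.5 5.5; -60 39 128.5 4.3; -50 26 127.9 2.5; -40 31 128.3 3.6; -30 27 130.9 3.0; -20 34 130.3 5.7; -10 37 130.0 5.8; 0 39 130.0 4.0; 10 18 127.6 2.8; 20 21 130.3 3.3; 30 22 131.4 2.8; 40 0  ; 50 0  ;
```

View pics/c6.png

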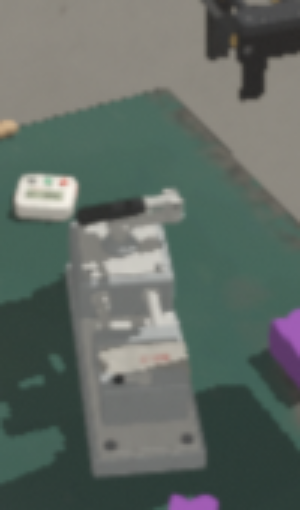

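The handle lies level along the arm, with its top at 128–131 mm over its whole length. The prism sits against the stop, the gripper is clear, and the timer is in place.

```bash
python3 -c "
from h import *
print(manip.hand_in())"
```

```text
the job is handed in; nothing more can be done
None
```

I swung the handle upright, wound the crank clockwise about 200° until the prism was gripped, then folded the handle flat, let go and handed the job in at about 18 s of the 72 s allowed. The hand-in gave no verdict.

- **Grip:** free winding read about 10 N at the handle and sliding the prism about 11 N. I stopped at 15.3 N, which is about 5.3 N above free winding. I estimate that at about 14 N between jaw and prism. I did not re-measure the grip after folding.
- **Handle:** after I let go, the camera depth showed it level along its whole length, with its top at about 128–131 mm.
- **Side picture at the end:** the prism lay between jaw and stop, the gripper was well clear, and the timer was where it started. I did not re-measure the steel weight or the ring, but the arm stayed away from both.
- **Odd readings:** partway through winding there were a few newtons of sideways force and up to 9 N of vertical force at the handle. The turning radius stayed at about 55 mm throughout, so the handle does not seem to have tipped.
- **On release of the push:** after I eased off the crank, the fingers moved back 1.6 mm. I took this as springiness in the fingers rather than the crank turning back.

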